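Push the loose base out of a cake ring and set it on the board

TASK

Set the small cake ring that still has its copper-coloured base in it down over the post of the black push-out stand until the ring rests on the stand's foot, so that the post pushes the loose base up and out through the ring. Then take the base off the post from above and set it down gently, flat, in the middle of the round wooden board; leave the ring on the stand.

Things in the scene. Friction and masses are not known exactly. Their poses are not given: they have to be found in the camera images.
- ring: The aluminium cake ring with the copper-coloured base in it (an identical ring without a base also stands on the worktop). A round open tube, outer diameter 66 mm, inner diameter 61 mm, 45 mm tall, 0.12 kg, standing upright; an inward lip at the bottom, 4 mm high, leaves an opening 48 mm wide. Grip it from outside across its 66 mm diameter, in any direction. Origin: on its axis at its bottom edge; z up along its axis.
- loose_base: The loose base, a flat copper-coloured disc, diameter 58 mm, 14 mm thick, 0.08 kg, lying free on the lip inside the ring (3 mm of play across), so its rim cannot be reached before it is pushed out. Origin: centre of its underside; z up through its top.
- stand: The push-out stand, fixed to the worktop: a black round foot plate, diameter 88 mm, 6 mm high, with a steel post in the middle, diameter 28 mm with its rubber top, whose flat top is 61 mm above the worktop. A ring set down on the foot plate reaches up to 51 mm above the worktop, and the base then lies on the post with its underside at 61 mm. Origin: on the post's axis at worktop height; z up.
- board: A flat round dark-brown wooden serving board, diameter 130 mm, 10 mm thick (flat top 10 mm above the worktop), lying loose on the worktop, 0.4 kg. Origin: centre of its underside; z up.
Mind the look-alikes: they are no part of the job. Leave any pink look-alike of the stand alone. What is shaped like the ring but yellow is not meant.

How it is judged:
By the outcome, as a careful person would: the job done as asked, in the order asked, and still so for the second after the job is handed in, with the robot touching nothing.
It also fails if it takes over 58 s, if anything falls off the work surface, if the arm or the gripper's body presses on something with over 40 N, if the wrist force passes 120 N, or if a joint passes its speed limit or range.

ROBOT

A 6-joint arm with a two-finger parallel gripper is mounted at the origin on a cart in front of the work surface, level with it; the furniture and walls round the work are solid. World frame = base frame: x ahead of the robot, y to its left, z up, the work surface at z = 0. Lengths are in m, angles in degrees, forces in N, time in s.
With the tool pointing down it reaches from about 0.3 to 0.75 m from the base axis. Payload 8.5 kg.
Tool frame: the origin (TCP) lies midway between the tips of the shut fingers; the grasp point (between the pads) lies 19 mm behind it (env.hold_point_z is the distance from the TCP to the grasp point, in m); z points along the fingers, y is the line along which they close (so a half turn about z gives the same grasp; the last joint's range is limited). The gripper opens to 85 mm and grips with 20 to 120 N. Pads are 22 mm wide; open, the fingers measure 114 mm over their backs; the gripper's body (76 mm by 85 mm) begins 54 mm behind the grasp point. The pads swing forward as they close: fully open they stand 13 mm farther back than shut.
Start: joints at [-87.508, 21.807, 74.336, -0, 83.858, -12.336], TCP at [0.141, -0.532, 0.231] pointing down, gripper open.
Joint ranges: [-178.18, 178.18], [-50.72, 133.34], [12.68, 142.11], [-81.47, 261.47], [9.98, 163.14], [-165.26, 165.26]. Speed limits (degrees/s): [136.94, 136.94, 180, 180, 180, 180].

INTERFACE

Orientations are given as a 3x3 rotation matrix whose columns are the frame's x, y, z axes.
In Python, from rig import observe, get_image, camera_info, env gives the robot as it stands.
- The arm moves only by the tool drive_tool, never from a script. Its arguments are lists of equal length, an entry for each row: "offset": the shift along the tool's x, y, z in units of 40 mm (1.0 is 40 mm), a list of three; "turn": the turn, a rotation vector about the tool's x, y, z in units of 6 degrees (1.0 is 6 degrees), a list of three; "hand": the opening, from 0 (shut) to 1 (fully open). A call has exactly 10 rows; each row shifts and turns the commanded pose from where the row before left it, along the tool's axes as they then stand; what a row does not reach is not made up. A row lasts 1/8 s, in which the tool goes at most 62.5 mm and 10.7 degrees, less where a joint would pass 70% of its speed; a pose out of reach is approached as far as the arm can. A call is refused whole if a number of a shift passes 1 or a number of a turn 1, either way. A call with a gripper value outside its range is refused whole. The fingers move at their own pace and stop on an object; "newtons" is the grip in N (left out, the last holds). Time passes only in rows, so rows that do not move let the fingers close, or fill a call up. It gives the time, the measured TCP pose, the force, the opening and the grip force at its end, in the units of the state.
- observe(): the state, without advancing time (a new reading comes with each control period).
- get_image(name): name is "side" or "top"; returns the picture (400x640x3 uint8, blue, green, red); there is no depth.
- camera_info(name): a dict with "fx", "fy", "cx", "cy" (pixels), "world_to_cam" (4x4, takes a point from world to camera coordinates). Camera axes: x right, y down, z forward; pixel columns grow to the right and rows downward; lengths in m; the calibration is good to about 2 mm. A picture is of the moment at which its call begins. camera_info takes no time and is no camera call.
- env.close_job(): hands the job in; it is judged then, once.
The state is a dict: "time_s": time; "q": joint angles; "qvel": joint speeds; "joint_efforts": joint torques, N m; "position": TCP position; "tool_rot": TCP orientation; "ft_force": force on the tool from outside, world axes, zero at the start; "wrist_torque": the same for the moment, N m; "grip_width": finger opening in m; "gripper_force": force on a finger pad.
Only numpy, scipy, OpenCV 4.12 (cv2) and the standard library are available. Lean on these libraries where they do the work, as an engineer would, in place of code of your own. Each camera call takes 0.05 s, during which the arm holds its last target. There are 200 camera calls.

## Working session

There is one attempt and no reset: what is moved stays moved. The work goes in short steps, Python scripts to look and compute and a tool call to move; the robot and the scene stay as the last step left them, time stands still between calls to the robot, and variables do not carry over. Pictures are saved under pics/ and viewed, at most 10 in all, crops included, and the job is handed in when it is done.

Besides the shell and the picture viewer there is one more tool, called as name(argument=value, ...), one argument or row to a line, values as JSON. drive_tool: Moves the arm, as the interface text tells. Its arguments: {"type":"object","properties":{"offset":{"type":"array"},"turn":{"type":"array"},"hand":{"type":"array"},"newtons":{"type":"number"}},"required":["offset","turn","hand"]}

```bash
mkdir -p pics; python3 - <<'E'
from rig import *
import cv2,numpy as np
for n in("top","side"):
    im=get_image(n); cv2.imwrite(f"pics/{n}0.png",im)
    c=camera_info(n); print(n,c["fx"],c["cx"],c["cy"]); print(np.round(c["world_to_cam"],4))
s=observe(); print(s["time_s"],s["position"],np.round(s["tool_rot"],3),s["grip_width"],env.hold_point_z)
E
```

```text
top 437.64884982021886 316.41183763972316 201.37782609594743
[[ 0.007  -0.9997  0.0229  0.0283]
 [-0.9943 -0.0094 -0.1064  0.4935]
 [ 0.1066 -0.0221 -0.9941  0.9627]
 [ 0.      0.      0.      1.    ]]
side 450.9570356660248 319.6242539914883 195.46994311711805
[[ 0.9982  0.0576  0.0176 -0.4959]
 [ 0.039  -0.3951 -0.9178  0.0241]
 [-0.0459  0.9168 -0.3966  0.8441]
 [ 0.      0.      0.      1.    ]]
0.1 [ 0.14072539 -0.53142684  0.23080094] [[ 0.967  0.256 -0.   ]
 [ 0.256 -0.967  0.001]
 [ 0.    -0.001 -1.   ]] 0.085339131789332 0.0187
```

View pics/top0.png

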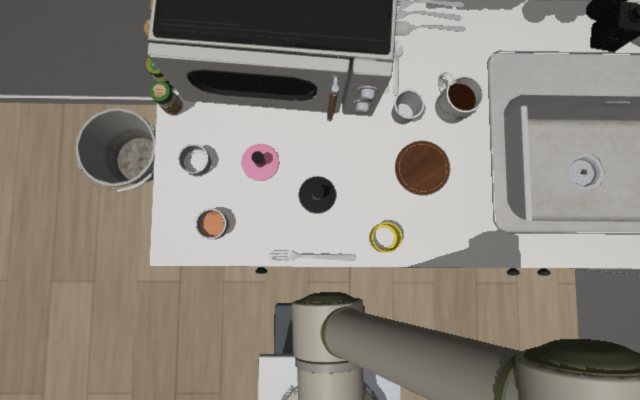

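View pics/side0.png

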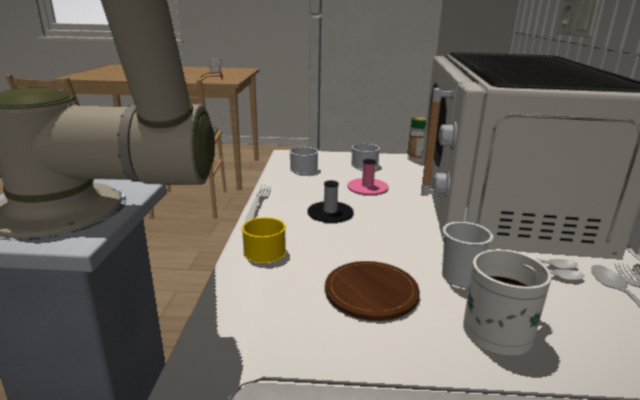

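Top view: the ring with the copper base is at (212,223) and the identical empty ring at (196,160). The yellow ring at (386,237) is the wrong colour. The black stand is at (318,194), the pink look-alike at (260,162), and the board at (422,167). The copper-filled ring and the black stand fit the description, and a crop should confirm both.

```bash
cat > h.py <<'E'
from rig import *
import cv2,numpy as np
def ray(n,u,v,z):
    c=camera_info(n);T=np.array(c["world_to_cam"]);R=T[:3,:3];o=-R.T@T[:3,3]
    d=R.T@np.array([(u-c["cx"])/c["fx"],(v-c["cy"])/c["fy"],1]);return o+d*(z-o[2])/d[2]
def proj(n,p):
    c=camera_info(n);T=np.array(c["world_to_cam"]);q=T[:3,:3]@p+T[:3,3]
    return np.array([c["fx"]*q[0]/q[2]+c["cx"],c["fy"]*q[1]/q[2]+c["cy"]])
def blob(n,m,box,z):
    """largest contour inside box, outline cast onto z, circle centre & dia"""
    k=np.zeros_like(m);x0,y0,x1,y1=box;k[y0:y1,x0:x1]=m[y0:y1,x0:x1]
    c=max(cv2.findContours(k,cv2.RETR_EXTERNAL,cv2.CHAIN_APPROX_NONE)[0],key=cv2.contourArea)
    w=np.array([ray(n,*p[0],z)[:2] for p in cv2.convexHull(c)]).astype(np.float32)
    A=np.c_[2*w,np.ones(len(w))];s=np.linalg.lstsq(A,(w**2).sum(1),rcond=None)[0]
    r=np.sqrt(s[2]+s[0]**2+s[1]**2);return np.round([s[0],s[1],2*r],4),np.round(np.std(np.hypot(*(w-s[:2]).T)),4)
E
python3 - <<'E'
from h import *
t=cv2.imread("pics/top0.png");s=cv2.imread("pics/side0.png")
def masks(im):
    h=cv2.cvtColor(im,cv2.COLOR_BGR2HSV);H,S,V=cv2.split(h)
    return dict(cop=((H<20)&(S>80)&(V>60)).astype(np.uint8),dark=(V<60).astype(np.uint8),ring=((V<185)).astype(np.uint8))
m=masks(t);n=masks(s)
print("copper top",blob("top",m["cop"],(185,200,240,245),.018))
print("ring top",blob("top",m["ring"],(185,200,240,245),.045))
print("foot top",blob("top",m["dark"],(290,170,345,220),.006))
print("foot side",blob("side",n["dark"],(300,200,360,225),.006))
print("board top",blob("top",m["cop"],(390,135,455,200),.01))
print("board side",blob("side",n["cop"],(315,255,425,325),.01))
a=cv2.resize(t[130:250,180:340],None,fx=4,fy=4,interpolation=cv2.INTER_CUBIC)
b=cv2.resize(s[140:230,280:440],(640,360),interpolation=cv2.INTER_CUBIC)
cv2.imwrite("pics/crop.png",cv2.resize(np.vstack([a,b[:120*2]]),None,fx=.8,fy=.8))
E
```

```text
copper top (array([0.4413, 0.2676, 0.0538]), np.float64(0.0007))
ring top (array([0.4437, 0.2538, 0.0807]), np.float64(0.0032))
foot top (array([0.5118, 0.0306, 0.0818]), np.float64(0.0003))
foot side (array([0.515 , 0.0229, 0.0856]), np.float64(0.0012))
board top (array([ 0.5768, -0.2136,  0.1246]), np.float64(0.0004))
board side (array([ 0.5797, -0.2169,  0.1255]), np.float64(0.0004))
```

View pics/crop.png

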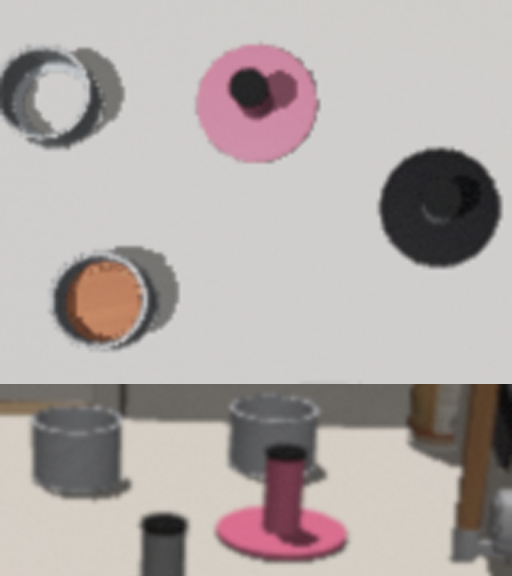

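The crop confirms both: the lower-left ring at about (212,224) in the top view holds the copper base, the other ring is empty, and the black-footed stand is the right one. Next I refine the ring and stand centres from the rim and post-top pixels.

```bash
python3 - <<'E'
from h import *
t=cv2.imread("pics/top0.png");s=cv2.imread("pics/side0.png")
for r in (224,): print("row",r,t[r,190:235].mean(1).astype(int))
print("col",t[205:245,211].mean(1).astype(int))
print("siderow160",s[160,282:326].mean(1).astype(int))
print("sidecol304",s[140:180,304].mean(1).astype(int))
print("postrow",s[185,318:346].mean(1).astype(int)); print("postcol",s[176:192,331].mean(1).astype(int))
print("ring top",ray("top",211.8,223.8,.045)," side",ray("side",304.4,151.3,.045))
print("post side",ray("side",331,184,.061))
print("foot px side",proj("side",np.array([.5118,.0306,.006])),"post",proj("side",np.array([.5118,.0306,.061])))
k=(cv2.cvtColor(s,cv2.COLOR_BGR2HSV)[...,2]<60).astype(np.uint8)
c=max(cv2.findContours(k[196:230,295:370].copy(),cv2.RETR_EXTERNAL,cv2.CHAIN_APPROX_NONE)[0],key=cv2.contourArea);print(cv2.boundingRect(c))
E
```

```text
row 224 [205 205 206 205 205 197 166  85  59  58  61  68  75  89 136 140 140 140
 140 139 140 139 140 139 139 139 139 140 140 140 139 141 138 125 150 181
  92  59  66  95 113 115 114 115 123]
col [205 205 202 184 174 104  87 105 105 115 135 138 138 139 138 137 140 138
 140 139 139 142 144 144 144 141 140 142 136  98  74  81 128 183 183 204
 205 205 206 205]
siderow160 [205 205 204 205 205 205 202 185 128  86  81  84  89  90  92  93  95  95
  95  95  93  96  94  96  96  96  95  94  92  89  88  86  83  80  78 115
 180 202 204 205 205 205 204 205]
sidecol304 [107 106 108 108 111 119 115 113 101  96  97  96  97  97 109 125 108  97
  96  95  94  96  96  98  98  98  97  97  95  95  96  96 101 105  96 127
 188 204 204 204]
postrow [205 205 204 204 202 178 113  48  24  23  24  25  25  26  26  24  25  23
  25  61 128 184 203 205 205 205 204 204]
postcol [206 206 204 185 114  49  31  31  27  26  28  50  70  76  76  76]
ring top [0.43967938 0.26174991 0.045     ]  side [0.44575782 0.25910482 0.045     ]
post side [0.51504895 0.0227296  0.061     ]
foot px side [328.60416252 209.56798624] post [329.37249549 182.33233039]
(13, 6, 45, 21)
```

drive_tool(
  offset=[
    [0,0,0],
    [0,0,0],
    [0,0,0],
    [1,-0.8,0],
    [1,-0.9,0],
    [1,-1,0],
    [1,-1,0],
    [1,-1,0],
    [1,-1,0],
    [1,-1,0],
  ],
  turn=[
    [0,0,0.82],
    [0,0,0.82],
    [0,0,0.82],
    [0,0,0],
    [0,0,0],
    [0,0,0],
    [0,0,0],
    [0,0,0],
    [0,0,0],
    [0,0,0],
  ],
  hand=[1,1,1,1,1,1,1,1,1,1],
)

```text
time_s: 1.35
position: [0.4214, -0.2618, 0.2312]
tool_rot: [[1.0, 0.001, -0.0], [0.001, -1.0, 0.0], [-0.0, -0.0, -1.0]]
ft_force: [0.5, -0.7, -0.1]
grip_width: 0.0853
gripper_force: 0.0
```

drive_tool(
  offset=[
    [0,-1,0],
    [0,-1,0],
    [0,-1,0],
    [0,-1,0],
    [0,-1,0],
    [0,-1,0],
    [0,-1,0],
    [0,-1,0],
    [0,-1,0],
    [0,-1,0],
  ],
  turn=[
    [0,0,0],
    [0,0,0],
    [0,0,0],
    [0,0,0],
    [0,0,0],
    [0,0,0],
    [0,0,0],
    [0,0,0],
    [0,0,0],
    [0,0,0],
  ],
  hand=[1,1,1,1,1,1,1,1,1,1],
)

```text
time_s: 2.6
position: [0.4196, 0.138, 0.2312]
tool_rot: [[1.0, 0.001, -0.0], [0.001, -1.0, -0.0], [-0.0, 0.0, -1.0]]
ft_force: [1.5, 0.4, -0.6]
grip_width: 0.0853
gripper_force: 0.0
```

drive_tool(
  offset=[
    [0,-1,0],
    [0,-1,0],
    [0.25,-0.8,0],
    [0.25,-0.3,0.5],
    [0,0,0.8],
    [0,0,0.8],
    [0,0,0.5],
    [0,0,0.2],
    [0,0,0],
    [0,0,0],
  ],
  turn=[
    [0,0,0],
    [0,0,0],
    [0,0,0],
    [0,0,0],
    [0,0,0],
    [0,0,0],
    [0,0,0],
    [0,0,0],
    [0,0,0],
    [0,0,0],
  ],
  hand=[1,1,1,1,1,1,1,1,1,1],
)

```text
time_s: 3.85
position: [0.4402, 0.2608, 0.1201]
tool_rot: [[1.0, 0.001, 0.001], [0.001, -1.0, 0.0], [0.001, -0.0, -1.0]]
ft_force: [-0.4, 0.1, -0.1]
grip_width: 0.0853
gripper_force: 0.0
```

```bash
python3 - <<'E'
from h import *
t=get_image("top");s=get_image("side");print(observe()["position"])
a=cv2.resize(t[150:270,160:280],None,fx=3.3,fy=3.3,interpolation=cv2.INTER_CUBIC)
b=cv2.resize(s[60:180,250:370],None,fx=3.3,fy=3.3,interpolation=cv2.INTER_CUBIC)
cv2.imwrite("pics/pre.png",np.hstack([a,b]))
E
```

```text
[0.44012936 0.26079015 0.12005545]
```

View pics/pre.png

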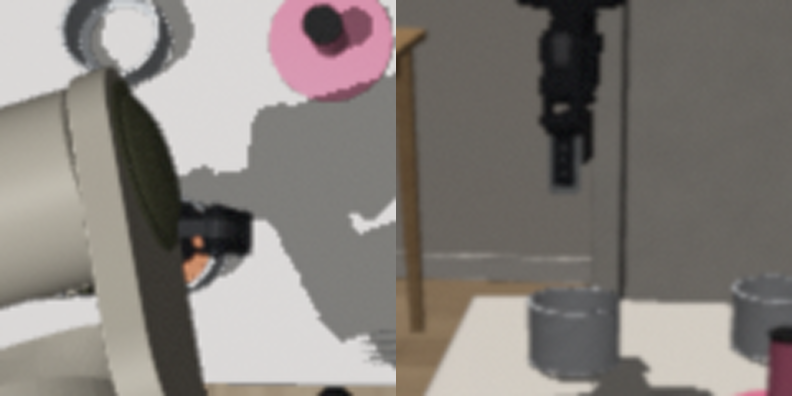

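The pads hang over the ring along y, and the ring centre sits about 3 mm further in +x. I'll correct that, then descend and grip.

drive_tool(
  offset=[
    [0.07,0,0.5],
    [0,0,0.6],
    [0,0,0.6],
    [0,0,0.5],
    [0,0,0.4],
    [0,0,0.2],
    [0,0,0.1],
    [0,0,0],
    [0,0,0],
    [0,0,0],
  ],
  turn=[
    [0,0,0],
    [0,0,0],
    [0,0,0],
    [0,0,0],
    [0,0,0],
    [0,0,0],
    [0,0,0],
    [0,0,0],
    [0,0,0],
    [0,0,0],
  ],
  hand=[1,1,1,1,1,1,1,1,0.8,0.7],
  newtons=30,
)

```text
time_s: 5.2
position: [0.4431, 0.2611, 0.0041]
tool_rot: [[1.0, 0.001, 0.002], [0.001, -1.0, 0.001], [0.002, -0.001, -1.0]]
ft_force: [0.1, 2.1, 6.1]
grip_width: 0.0641
gripper_force: 33.5
```

drive_tool(
  offset=[
    [0,0,0],
    [0,0,0],
    [0,0,0],
    [0,0,0],
    [0,0,0],
    [0,0,0],
    [0,0,0],
    [0,0,0],
    [0,0,0],
    [0,0,0],
  ],
  turn=[
    [0,0,0],
    [0,0,0],
    [0,0,0],
    [0,0,0],
    [0,0,0],
    [0,0,0],
    [0,0,0],
    [0,0,0],
    [0,0,0],
    [0,0,0],
  ],
  hand=[0.7,0.65,0.65,0.6,0.6,0.6,0.6,0.6,0.6,0.6],
  newtons=30,
)

```text
time_s: 6.45
position: [0.4431, 0.2611, 0.0041]
tool_rot: [[1.0, 0.001, 0.002], [0.001, -1.0, 0.001], [0.002, -0.001, -1.0]]
ft_force: [-0.6, 2.0, 5.7]
grip_width: 0.0643
gripper_force: 33.6
```

drive_tool(
  offset=[
    [0,0,-0.1],
    [0,0,-0.3],
    [0,0,-0.5],
    [0,0,-0.6],
    [0,0,-0.6],
    [0,0,-0.4],
    [0,0,-0.2],
    [0,0,0],
    [0,0,0],
    [0,0,0],
  ],
  turn=[
    [0,0,0],
    [0,0,0],
    [0,0,0],
    [0,0,0],
    [0,0,0],
    [0,0,0],
    [0,0,0],
    [0,0,0],
    [0,0,0],
    [0,0,0],
  ],
  hand=[0.5,0.5,0.5,0.5,0.5,0.5,0.5,0.5,0.5,0.5],
  newtons=45,
)

```text
time_s: 7.7
position: [0.4424, 0.2606, 0.1108]
tool_rot: [[1.0, 0.001, -0.001], [0.001, -1.0, -0.0], [-0.001, 0.0, -1.0]]
ft_force: [0.1, 0.1, -1.9]
grip_width: 0.0642
gripper_force: 50.4
```

drive_tool(
  offset=[
    [0.1,0.3,0],
    [0.2,0.6,0],
    [0.25,0.8,0],
    [0.25,0.8,0],
    [0.25,0.8,0],
    [0.25,0.8,0],
    [0.2,0.8,0],
    [0.15,0.6,0],
    [0.1,0.3,0],
    [0,0,0],
  ],
  turn=[
    [0,0,0],
    [0,0,0],
    [0,0,0],
    [0,0,0],
    [0,0,0],
    [0,0,0],
    [0,0,0],
    [0,0,0],
    [0,0,0],
    [0,0,0],
  ],
  hand=[0.5,0.5,0.5,0.5,0.5,0.5,0.5,0.5,0.5,0.5],
)

```text
time_s: 8.95
position: [0.513, 0.0282, 0.1112]
tool_rot: [[1.0, -0.0, -0.0], [-0.0, -1.0, 0.0], [-0.0, -0.0, -1.0]]
ft_force: [-1.1, -0.7, -2.5]
grip_width: 0.0638
gripper_force: 50.4
```

```bash
python3 - <<'E'
from h import *
t=get_image("top");s=get_image("side");o=observe();print(o["position"],o["grip_width"])
p=o["position"]
a=cv2.resize(t[140:260,260:380],None,fx=3.3,fy=3.3,interpolation=cv2.INTER_CUBIC)
b=cv2.resize(s[110:230,270:390],None,fx=3.3,fy=3.3,interpolation=cv2.INTER_CUBIC)
cv2.imwrite("pics/over.png",np.hstack([a,b]))
print("stand axis expected under tool, px foot",proj("side",np.array([p[0],p[1],.006])),"post",proj("side",np.array([p[0],p[1],.061])),"ringbottom",proj("side",np.array([p[0],p[1],p[2]-.004])))
E
```

```text
[0.51261221 0.02929421 0.11125917] 0.0639936835056074
stand axis expected under tool, px foot [329.00977968 209.88079717] post [329.79001269 182.61259294] ringbottom [330.47899174 158.53360466]
```

View pics/over.png

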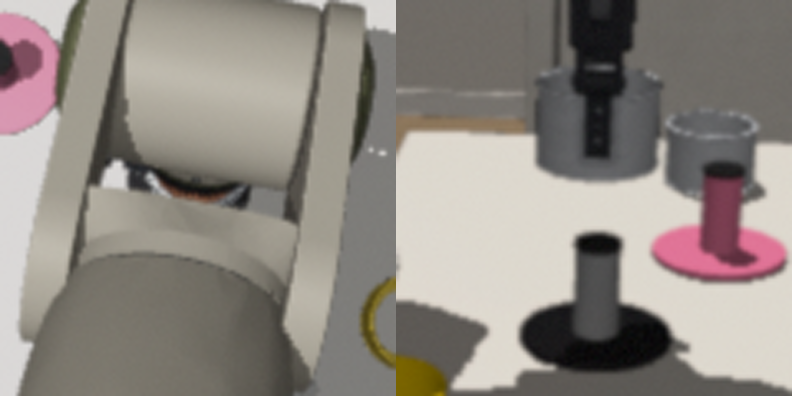

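The ring hangs level and lines up with the post in x. The two views put it within a few mm in y, against 10 mm of play.

drive_tool(
  offset=[
    [0,0.04,0.2],
    [0,0,0.4],
    [0,0,0.4],
    [0,0,0.3],
    [0,0,0.2],
    [0,0,0.2],
    [0,0,0.2],
    [0,0,0.2],
    [0,0,0.15],
    [0,0,0],
  ],
  turn=[
    [0,0,0],
    [0,0,0],
    [0,0,0],
    [0,0,0],
    [0,0,0],
    [0,0,0],
    [0,0,0],
    [0,0,0],
    [0,0,0],
    [0,0,0],
  ],
  hand=[0.5,0.5,0.5,0.5,0.5,0.5,0.5,0.5,0.5,0.5],
)

```text
time_s: 10.3
position: [0.5127, 0.0272, 0.0209]
tool_rot: [[1.0, 0.001, -0.001], [0.001, -1.0, 0.0], [-0.001, -0.0, -1.0]]
ft_force: [0.3, 0.3, -1.7]
grip_width: 0.0637
gripper_force: 50.4
```

drive_tool(
  offset=[
    [0,0,0.08],
    [0,0,0.06],
    [0,0,0.04],
    [0,0,0.03],
    [0,0,0.02],
    [0,0,0.02],
    [0,0,0.01],
    [0,0,0],
    [0,0,0],
    [0,0,0],
  ],
  turn=[
    [0,0,0],
    [0,0,0],
    [0,0,0],
    [0,0,0],
    [0,0,0],
    [0,0,0],
    [0,0,0],
    [0,0,0],
    [0,0,0],
    [0,0,0],
  ],
  hand=[0.5,0.5,0.5,0.5,0.5,0.5,0.5,0.5,0.5,0.5],
)

```text
time_s: 11.55
position: [0.5131, 0.0275, 0.012]
tool_rot: [[1.0, 0.001, 0.001], [0.001, -1.0, 0.0], [0.001, -0.0, -1.0]]
ft_force: [-4.0, 4.5, 12.5]
grip_width: 0.0638
gripper_force: 48.9
```

drive_tool(
  offset=[
    [0,0,0],
    [0,0,0],
    [0,0,0],
    [0,0,0],
    [0,0,0],
    [0,0,-0.2],
    [0,0,-0.4],
    [0,0,-0.4],
    [0,0,-0.3],
    [0,0,0],
  ],
  turn=[
    [0,0,0],
    [0,0,0],
    [0,0,0],
    [0,0,0],
    [0,0,0],
    [0,0,0],
    [0,0,0],
    [0,0,0],
    [0,0,0],
    [0,0,0],
  ],
  hand=[0.8,0.9,1,1,1,1,1,1,1,1],
)

```text
time_s: 12.8
position: [0.5133, 0.0271, 0.0638]
tool_rot: [[1.0, 0.001, 0.002], [0.001, -1.0, -0.0], [0.002, 0.0, -1.0]]
ft_force: [-0.3, 0.4, -0.4]
grip_width: 0.085
gripper_force: 0.0
```

```bash
python3 - <<'E'
from h import *
t=get_image("top");s=get_image("side");o=observe();print(o["position"],o["grip_width"],o["ft_force"])
a=cv2.resize(t[160:240,280:360],None,fx=4.9,fy=4.9,interpolation=cv2.INTER_CUBIC)
b=cv2.resize(s[150:230,290:370],None,fx=4.9,fy=4.9,interpolation=cv2.INTER_CUBIC)
cv2.imwrite("pics/rel.png",np.hstack([a,b]));cv2.imwrite("pics/relside.png",s);cv2.imwrite("pics/reltop.png",t)
E
```

```text
[0.51268965 0.02721698 0.06271597] 0.08563000442897144 [ 0.22465642  0.05535263 -0.37615581]
```

View pics/rel.png

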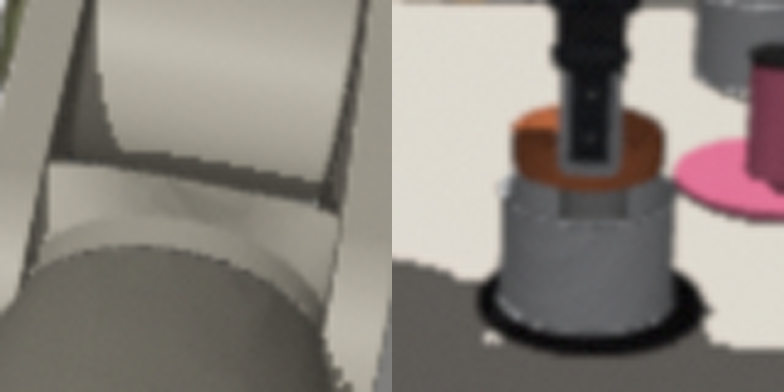

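The ring rests on the black foot and the base lies flat on the post, concentric with the ring (base centre about 588, ring about 589 in the crop). Now I'll grip the base, keeping the fingertips above its underside.

drive_tool(
  offset=[
    [0,0,0.08],
    [0,0,0],
    [0,0,0],
    [0,0,0],
    [0,0,0],
    [0,0,0],
    [0,0,0],
    [0,0,0],
    [0,0,0],
    [0,0,0],
  ],
  turn=[
    [0,0,0],
    [0,0,0],
    [0,0,0],
    [0,0,0],
    [0,0,0],
    [0,0,0],
    [0,0,0],
    [0,0,0],
    [0,0,0],
    [0,0,0],
  ],
  hand=[1,0.9,0.85,0.8,0.76,0.73,0.7,0.67,0.64,0.6],
  newtons=25,
)

```text
time_s: 14.15
position: [0.5129, 0.0272, 0.06]
tool_rot: [[1.0, 0.001, 0.0], [0.001, -1.0, -0.0], [0.0, 0.0, -1.0]]
ft_force: [-0.4, 0.6, 5.1]
grip_width: 0.0566
gripper_force: 26.5
```

drive_tool(
  offset=[
    [0,0,0],
    [0,0,0],
    [0,0,-0.1],
    [0,0,-0.2],
    [0,0,-0.3],
    [0,0,-0.4],
    [0,0,-0.4],
    [0,0,-0.3],
    [0,0,-0.2],
    [0,0,0],
  ],
  turn=[
    [0,0,0],
    [0,0,0],
    [0,0,0],
    [0,0,0],
    [0,0,0],
    [0,0,0],
    [0,0,0],
    [0,0,0],
    [0,0,0],
    [0,0,0],
  ],
  hand=[0.55,0.5,0.5,0.5,0.5,0.5,0.5,0.5,0.5,0.5],
  newtons=40,
)

```text
time_s: 15.4
position: [0.513, 0.0271, 0.1362]
tool_rot: [[1.0, 0.001, 0.001], [0.001, -1.0, -0.0], [0.001, 0.0, -1.0]]
ft_force: [-0.4, 0.3, -1.2]
grip_width: 0.0556
gripper_force: 42.5
```

```bash
python3 - <<'E'
from h import *
s=get_image("side");t=get_image("top");o=observe();print(o["position"],o["grip_width"],o["ft_force"])
cv2.imwrite("pics/lift.png",cv2.resize(s[110:320,270:430],None,fx=2.8,fy=2.8,interpolation=cv2.INTER_CUBIC))
H,S,V=cv2.split(cv2.cvtColor(t,cv2.COLOR_BGR2HSV));m=((H<20)&(S>80)&(V>40)).astype(np.uint8)
print("board top",blob("top",m,(385,130,460,205),.01))
E
```

```text
[0.51266649 0.02719881 0.13534161] 0.055693022123177886 [ 0.01846261 -0.00177654 -1.6289051 ]
board top (array([ 0.5768, -0.2135,  0.1247]), np.float64(0.0004))
```

View pics/lift.png

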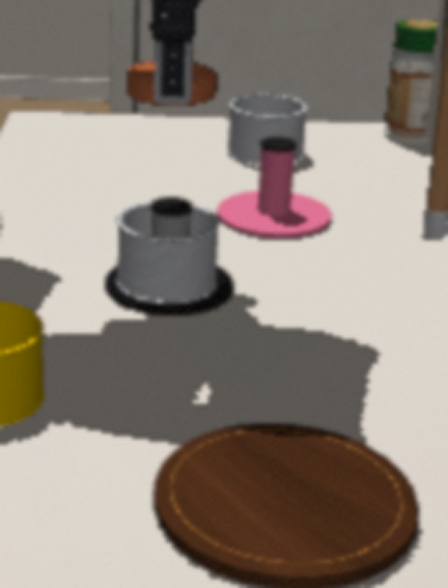

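The base is held level, the ring stayed on the stand, and the board (centre about (287,500) in the crop) is clear. I'll carry the base there.

drive_tool(
  offset=[
    [0.1,0.3,0],
    [0.2,0.6,0],
    [0.25,0.85,0],
    [0.25,0.9,0],
    [0.25,0.9,0],
    [0.25,0.9,0],
    [0.2,0.8,0],
    [0.08,0.5,0],
    [0.05,0.3,0],
    [0,0,0],
  ],
  turn=[
    [0,0,0],
    [0,0,0],
    [0,0,0],
    [0,0,0],
    [0,0,0],
    [0,0,0],
    [0,0,0],
    [0,0,0],
    [0,0,0],
    [0,0,0],
  ],
  hand=[0.5,0.5,0.5,0.5,0.5,0.5,0.5,0.5,0.5,0.5],
)

```text
time_s: 16.75
position: [0.5783, -0.215, 0.1355]
tool_rot: [[1.0, 0.001, -0.0], [0.001, -1.0, 0.0], [-0.0, -0.0, -1.0]]
ft_force: [-0.2, 0.2, -1.1]
grip_width: 0.0561
gripper_force: 42.5
```

drive_tool(
  offset=[
    [0,0,0.2],
    [0,0,0.4],
    [0,0,0.5],
    [0,0,0.5],
    [0,0,0.5],
    [0,0,0.3],
    [0,0,0.2],
    [0,0,0.15],
    [0,0,0.05],
    [0,0,0],
  ],
  turn=[
    [0,0,0],
    [0,0,0],
    [0,0,0],
    [0,0,0],
    [0,0,0],
    [0,0,0],
    [0,0,0],
    [0,0,0],
    [0,0,0],
    [0,0,0],
  ],
  hand=[0.5,0.5,0.5,0.5,0.5,0.5,0.5,0.5,0.5,0.5],
)

```text
time_s: 18.0
position: [0.5785, -0.2148, 0.024]
tool_rot: [[1.0, 0.001, 0.0], [0.001, -1.0, -0.0], [0.0, 0.0, -1.0]]
ft_force: [0.6, 0.6, -0.6]
grip_width: 0.0555
gripper_force: 42.5
```

```bash
python3 - <<'E'
from h import *
s=get_image("side");o=observe();print(o["position"],o["grip_width"],o["ft_force"])
cv2.imwrite("pics/board.png",cv2.resize(s[210:330,300:440],None,fx=4.5,fy=4.5,interpolation=cv2.INTER_CUBIC))
E
```

```text
[ 0.57852967 -0.21483713  0.02404885] 0.05584545478988304 [-0.52335822 -0.69923788 -1.1118904 ]
```

View pics/board.png

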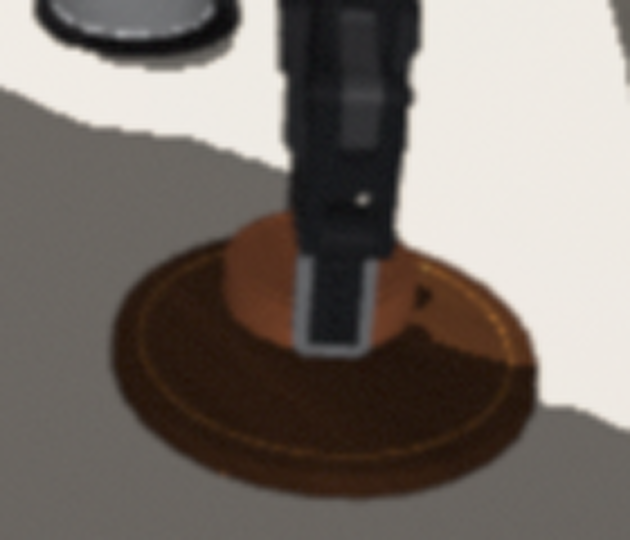

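Side view: the base is above the board, within about 1 px of centre (base 320, board 324.5 in the crop). Lowering slowly.

drive_tool(
  offset=[
    [0.03,0,0.06],
    [0,0,0.06],
    [0,0,0.05],
    [0,0,0.04],
    [0,0,0.03],
    [0,0,0.025],
    [0,0,0.025],
    [0,0,0.02],
    [0,0,0.02],
    [0,0,0],
  ],
  turn=[
    [0,0,0],
    [0,0,0],
    [0,0,0],
    [0,0,0],
    [0,0,0],
    [0,0,0],
    [0,0,0],
    [0,0,0],
    [0,0,0],
    [0,0,0],
  ],
  hand=[0.5,0.5,0.5,0.5,0.5,0.5,0.5,0.5,0.5,0.5],
)

```text
time_s: 19.3
position: [0.5796, -0.2147, 0.0105]
tool_rot: [[1.0, 0.001, -0.0], [0.001, -1.0, 0.0], [-0.0, -0.0, -1.0]]
ft_force: [0.1, 0.2, -0.7]
grip_width: 0.0557
gripper_force: 42.5
```

drive_tool(
  offset=[
    [0,0,0.01],
    [0,0,0.01],
    [0,0,0.01],
    [0,0,0.01],
    [0,0,0],
    [0,0,0],
    [0,0,0],
    [0,0,0],
    [0,0,0],
    [0,0,0],
  ],
  turn=[
    [0,0,0],
    [0,0,0],
    [0,0,0],
    [0,0,0],
    [0,0,0],
    [0,0,0],
    [0,0,0],
    [0,0,0],
    [0,0,0],
    [0,0,0],
  ],
  hand=[0.5,0.5,0.5,0.5,0.5,0.5,0.5,0.5,0.5,0.5],
)

```text
time_s: 20.55
position: [0.5796, -0.2147, 0.0092]
tool_rot: [[1.0, 0.001, 0.0], [0.001, -1.0, -0.0], [0.0, 0.0, -1.0]]
ft_force: [-1.7, 1.1, 6.3]
grip_width: 0.0558
gripper_force: 43.1
```

The base has touched down (+6 N), so I release gently and back off.

drive_tool(
  offset=[
    [0,0,0],
    [0,0,0],
    [0,0,0],
    [0,0,0],
    [0,0,0],
    [0,0,0],
    [0,0,0],
    [0,0,0],
    [0,0,0],
    [0,0,0],
  ],
  turn=[
    [0,0,0],
    [0,0,0],
    [0,0,0],
    [0,0,0],
    [0,0,0],
    [0,0,0],
    [0,0,0],
    [0,0,0],
    [0,0,0],
    [0,0,0],
  ],
  hand=[0.6,0.66,0.7,0.75,0.8,0.85,0.9,0.95,1,1],
  newtons=20,
)

```text
time_s: 21.8
position: [0.5796, -0.2147, 0.0089]
tool_rot: [[1.0, 0.001, 0.0], [0.001, -1.0, -0.0], [0.0, 0.0, -1.0]]
ft_force: [-0.4, -0.4, -0.7]
grip_width: 0.0857
gripper_force: 0.0
```

drive_tool(
  offset=[
    [0,0,-0.2],
    [0,0,-0.4],
    [0,0,-0.6],
    [0,0,-0.8],
    [0,0,-0.8],
    [-0.5,0.5,-0.8],
    [-1,0.5,-0.5],
    [-1,0.5,0],
    [-1,0.5,0],
    [-0.5,0.3,0],
  ],
  turn=[
    [0,0,0],
    [0,0,0],
    [0,0,0],
    [0,0,0],
    [0,0,0],
    [0,0,0],
    [0,0,0],
    [0,0,0],
    [0,0,0],
    [0,0,0],
  ],
  hand=[1,1,1,1,1,1,1,1,1,1],
)

```text
time_s: 23.05
position: [0.418, -0.3076, 0.1744]
tool_rot: [[1.0, -0.0, 0.001], [-0.0, -1.0, -0.001], [0.001, 0.001, -1.0]]
ft_force: [0.9, 0.4, 0.3]
grip_width: 0.0856
gripper_force: 0.0
```

```bash
python3 - <<'E'
from h import *
s=get_image("side");t=get_image("top");o=observe();print(o["time_s"],o["position"],o["ft_force"])
b=cv2.resize(s[150:330,250:450],None,fx=2,fy=2);a=cv2.resize(t[130:310,280:480],None,fx=2,fy=2)
cv2.imwrite("pics/end.png",np.hstack([a,b]))
E
```

```text
23.15 [ 0.41833059 -0.30796868  0.17428014] [ 0.2796945   0.31305356 -1.09860979]
```

View pics/end.png

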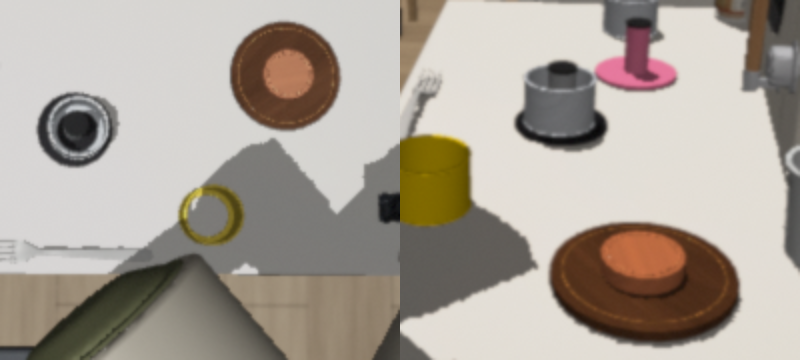

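The base lies flat in the middle of the board: its centre is at (288,74) against (285,75) for the board, and the difference is height parallax. The ring rests on the stand's foot around the post, and the gripper is clear. Handing in.

```bash
python3 -c "
from rig import env
print(env.close_job())"
```

```text
the job is handed in; nothing more can be done
None
```

The job is handed in at about 23 s of the 58 s allowed: the ring sits on the stand's foot with the post through it, and the base lies flat in the middle of the wooden board.

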